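# Load the tenoned spindle blank against the depth stop

## Task

Turn the revolving blank rack until the spindle blank with the round tenon lies in the opening of the clear dust cover that faces the arm, and lift it out. Lay it in the sloping channel, tenon towards the guard, and push it down the channel into the guard until you feel the stiff stop inside give and then come up firm, without ramming it; leave it lying there fully home. Leave the other two blanks in their pockets on the rack, and do not disturb the mallet or the bowl.

Things in the scene. Friction and masses are not known exactly. Their poses are not given: they have to be found in the camera images.
- cover_axis (a point): Fixed clear dust cover over the rack: plate 380 x 380 mm, top 119 mm above the bench, on four thin corner posts 180 mm out in x and y. Point on the rack's axis at bench height; -x points out of the opening (towards the robot). The opening is a slot in the plate, 180 mm wide (y -90 to +90), from the front edge back to 75 mm behind the axis.
- turntable (a joint): Angle of the rack's round plywood disc (300 mm across, top 52 mm above the bench, three pockets 120 degrees apart), rad, 0 at the start, positive counter-clockwise from above; the blank must come clockwise (negative). Light friction (0.06 N m); stays where it is left.
- turntable_knob (a point): Centre of the black bar knob on the rack's axis, above the cover: bar 56 mm long along this point's x axis, 14 mm thick along y, 36 mm high (126 to 162 mm above the bench), on a thin shaft. It turns with the disc; its -x axis points to the pocket that holds the tenoned blank.
- spindle_center (a point): Centre of the wanted blank's square part: pale wood, 100 mm (x) by 36 x 36 mm, with a round tenon 24 mm across, 40 mm long on its -x end; about 0.11 kg. In its pocket it lies radially, tenon outwards, this point 97 mm from the axis and 76 mm above the bench, underside 58 mm. Pocket: 42 mm between side lips 6 mm high, lip at the inner end.
- spindle_tip (a point): Centre of the end face of the tenon, 90 mm from the centre of the square part along its -x axis.
- plain_long_center (a point): Centre of a plain square blank, 100 x 36 x 36 mm, no tenon, in another pocket (starts 76 mm above the bench). Leave it on the rack.
- plain_short_center (a point): Centre of a plain square blank, 70 x 36 x 36 mm, no tenon, in the third pocket (starts 76 mm above the bench). Leave it on the rack.
- channel_mouth (a point): Sloping channel on a fixed stand. Point on the middle of its floor at the guard's mouth, 80 mm above the bench; x points up the slope (23 degrees, rising away from the robot), y across, z out of the floor. Floor from x = 0 to 180 mm, 42 mm between side lips 6 mm high, 48 mm outside. A blank in it has its centre 18 mm off the floor and does not slide by itself.
- guard_roof (a point): Middle of the top of the guard, a green box closed but for its mouth, 75 mm long (channel x = 0 to -75 mm), 66 mm wide, top 58 mm off the channel's floor line; the mouth is 58 mm wide and 54 mm high. Hidden inside on the channel's line is the stop: its flat face is clamped anywhere from 10 to 32 mm inside the mouth, to be found by feel.
- stop (a joint): How far the stop has been pushed in, in m: 0 at the start, 0.008 at its firm end. It yields at about 4 N (no spring: stays where it is pushed), then comes up firm.
- mallet_center (a point): Carver's mallet of dark wood standing on its head, 80 mm across, 205 mm high; this point is half-way up on its axis.
- bowl: Small turned wooden bowl, 120 mm across, 50 mm high; origin at the centre of its underside.
Things that resemble listed ones, but are neither listed nor needed, are in the scene too. What is shaped like the part that bears spindle_center but orange or yellow is not meant.

How it is judged:
On the way, in this order (a step that is already met when the one before it is completed fails the run):
1. the rack has been turned so that the tenoned blank, in its pocket, lies in the cover's opening (centre within 25 mm of the opening's middle line) (value of joint turntable below -0.25 rad and y of spindle_center in the frame of cover_axis between -0.025 and 0.025 m and x of spindle_center in the frame of cover_axis between -0.12 and -0.07 m and height (world z) of spindle_center below 0.084 m), for 0.2 s.
2. the blank lies in the channel, tenon down the slope, the stop not yet pushed in (value of joint stop below 0.003 m and angle between the x axis of spindle_center and the x axis of channel_mouth, either way round below 0.12 rad and y of spindle_center in the frame of channel_mouth between -0.008 and 0.008 m and z of spindle_center in the frame of channel_mouth between 0.01 and 0.028 m and x of spindle_center in the frame of channel_mouth between 0.055 and 0.18 m and x of spindle_tip in the frame of channel_mouth between -0.03 and 0.085 m), for 0.1 s.
At the end, for the whole second after the job is handed in: The tenoned blank lies at rest flat in the channel (within 7 mm sideways, 5 mm of its resting height and 0.1 rad), tenon in the guard with its tip at least 13 mm inside the mouth, the stop pushed in by more than 5.5 of its 8 mm; the plain blanks are still in their pockets (value of joint stop above 0.0055 m and angle between the x axis of spindle_center and the x axis of channel_mouth, either way round below 0.1 rad and angle between the z axis of spindle_center and the z axis of channel_mouth, either way round below 0.1 rad and y of spindle_center in the frame of channel_mouth between -0.007 and 0.007 m and z of spindle_center in the frame of channel_mouth between 0.012 and 0.023 m and x of spindle_tip in the frame of channel_mouth below -0.013 m and velocity of joint stop below 0.005 m/s and linear speed of spindle below 0.01 m/s and height (world z) of each of plain_long_center, plain_short_center above 0.068 m and x of spindle_center in the frame of channel_mouth above 0.04 m); the robot touches nothing.
It fails at once if the blank is rammed against the stop: more than 60 N between it and the channel, guard and stop while its tenon is in the guard (contact force between spindle and channel above 60 N and x of spindle_tip in the frame of channel_mouth below -0.008 m).
It fails at once if a plain blank is taken or knocked out of its pocket (height (world z) of any of plain_long_center, plain_short_center below 0.066 m or height (world z) of any of plain_long_center, plain_short_center above 0.1 m).
It fails at once if the mallet or the bowl is moved by more than 30 mm (distance of any of mallet_center, bowl from where it was at the start of the episode above 0.03 m).
It also fails if it takes over 54 s, if anything falls off the work surface, if the arm or the gripper's body presses on something with over 40 N, if the wrist force passes 120 N, or if a joint passes its speed limit or range.

## Robot

A 6-joint arm with a two-finger parallel gripper is mounted at the origin on the work surface. World frame = base frame: x ahead of the robot, y to its left, z up, the work surface at z = 0. Lengths are in m, angles in rad, forces in N, time in s.
With the tool pointing down it reaches from about 0.2 to 0.875 m from the base axis. Payload 3.4 kg.
Tool frame: the origin (TCP) lies midway between the tips of the shut fingers; the grasp point (between the pads) lies 19 mm behind it; z points along the fingers, y is the direction in which the jaws open and shut (so a half turn about z gives the same grasp; the last joint's range is limited). The gripper opens to 94 mm and grips with 3 to 60 N. Pads are 16 mm wide; open, the fingers measure 119 mm over their backs; the gripper's body (75 mm by 177 mm) begins 78 mm behind the grasp point.
Start: joints at [1.047, 0.276, 1.505, -0, 1.361, -0.121], TCP at [0.225, 0.529, 0.205] pointing down, gripper open.
Joint ranges: [-2.89, 2.89], [-0.75, 2.08], [0.22, 2.7], [-1.18, 4.32], [0.11, 2.71], [-2.7, 2.7]. Speed limits (rad/s): [2.57, 2.57, 3.14, 3.14, 3.14, 3.14].

## Interface

Orientations are given as a unit quaternion [w, x, y, z].
In Python, from bench import ctrl, optics, sign_off gives the robot as it stands. The module is installed in compiled form; this text tells all that it offers.
- The arm moves only by the tool move_arm, never from a script. Its argument "targets" is a list that holds one entry, the list of rows, each a list of 5 numbers: the opening in per cent of the stroke, from 0 (shut) to 100 (fully open), then the shift along the tool's x, y, z in m, then the turn about the tool's z in rad. A call has 1 to 5 rows; each row shifts and turns the commanded pose from where the row before left it, along the tool's axes as they then stand; what a row does not reach is not made up. A row lasts 1/12 s, in which the tool goes at most 41.7 mm and 7.16 degrees, less where a joint would pass 70% of its speed; a pose out of reach is approached as far as the arm can. A call with a gripper value outside its range is refused whole. The fingers move at their own pace and stop on an object; "force" is the grip in N (left out, the last holds). Time passes only in rows, so rows that do not move let the fingers close. It gives the time, the measured TCP pose, the force and the opening at its end, in the units of the state.
- ctrl.read_state(): the state, without advancing time (a new reading comes with each control period).
- optics.snapshot(name): name is "scene" or "top" or "wrist"; returns (picture, depth): 480x640x3 uint8, red, green, blue; 480x640 float32, m along the optical axis (not along the pixel's ray), 0 where there is no reading.
- optics.calibration(name): a dict with "fx", "fy", "cx", "cy" (pixels), "view" (4x4, takes a point from world to camera coordinates). Camera axes: x right, y up, looking along -z (the intrinsics and any distortion apply to the point x, -y, -z); pixel columns grow to the right and rows downward; lengths in m; the calibration is good to about 2 mm. A picture is of the moment at which its call begins: read the wrist's pose just before it. calibration takes no time and is no camera call; for the wrist camera it gives the pose at the moment of the call.
- sign_off(): hands the job in, once; it reports no verdict.
The state is a dict: "clock": time; "joints": joint angles; "joint_velocities": joint speeds; "tau": joint torques, N m; "ee_pos": TCP position; "orientation": TCP orientation; "ft_force": force on the tool from outside, world axes, zero at the start; "ft_torque": the same for the moment, N m; "width": opening from 0.0 (shut) to 1.0 (fully open).
Only numpy, scipy, OpenCV 4.12 (cv2) and the standard library are available. Lean on these libraries where they do the work, as an engineer would, in place of code of your own. Each camera call takes 0.05 s, during which the arm holds its last target.

## Working session

There is one attempt and no reset: what is moved stays moved. The work goes in short steps, Python scripts to look and compute and a tool call to move; the robot and the scene stay as the last step left them, time stands still between calls to the robot, and variables do not carry over. Pictures are saved under pics/ and viewed, and the job is handed in when it is done.

Besides the shell and the picture viewer there is one more tool, called after "Call:" by a JSON object that holds its "name" and its "arguments", one argument or row to a line. move_arm: Moves the arm, as the interface text tells. Its arguments: {"type":"object","properties":{"targets":{"type":"array"},"force":{"type":"number"}},"required":["targets"]}

```bash
ls; mkdir -p pics
cat > h.py <<'E'
import numpy as np, cv2
from bench import ctrl, optics, sign_off
def snap(n,fn):
    s=ctrl.read_state(); c=optics.calibration(n); p,d=optics.snapshot(n)
    cv2.imwrite('pics/%s.png'%fn,p[:,:,::-1]); np.savez('pics/%s.npz'%fn,p=p,d=d,**{k:np.array(v) for k,v in c.items()})
    return p,d,c
def load(fn):
    z=np.load('pics/%s.npz'%fn); return z['p'],z['d'],{k:z[k] for k in z.files}
def world(c,u,v,d):
    X=(u-c['cx'])/c['fx']*d; Y=(v-c['cy'])/c['fy']*d
    P=np.stack([X,-Y,-d,np.ones_like(d)],-1)
    return (P@np.linalg.inv(c['view']).T)[...,:3]
def ray(c,u,v,z):
    # world point on pixel ray at height z
    a=world(c,u,v,np.array(0.1)); b=world(c,u,v,np.array(1.0)); t=(z-a[2])/(b[2]-a[2]); return a+t*(b-a)
def proj(c,P):
    q=np.asarray(c['view'])@np.append(P,1); return c['cx']+c['fx']*q[0]/-q[2], c['cy']+c['fy']*(-q[1])/-q[2]
def cloud(c,d):
    v,u=np.mgrid[0:480,0:640]; return world(c,u,v,d)
E
python3 - <<'E'
from h import *
print(ctrl.read_state())
for n in('scene','top','wrist'):
    p,d,c=snap(n,n+'0'); print(n,c)
E
```

```text
pics
{'clock': 0.0, 'joints': array([ 1.04701862e+00,  2.76558668e-01,  1.50609680e+00,  1.80210590e-05,
        1.36071402e+00, -1.20978174e-01]), 'joint_velocities': array([-0.00111826, -0.00080335,  0.00066185, -0.00129663,  0.00050832,
       -0.00182647]), 'tau': array([ 2.05569973e-03, -4.04582512e+01, -2.37230587e+01,  7.04283477e-02,
        3.42198811e-02, -1.03936329e-04]), 'ee_pos': array([0.22510049, 0.52849517, 0.20463995]), 'orientation': array([-2.89826809e-04,  2.00042771e-01,  9.79786763e-01, -8.39855808e-04]), 'ft_force': array([ 3.23704367e-01,  4.14910849e-04, -5.35630692e-01]), 'ft_torque': array([ 0.006836  , -0.01390259,  0.02580387]), 'width': 1.0035492156788124}
scene {'fx': 463.34589115086806, 'fy': 463.34589115086806, 'cx': 318.3506194327459, 'cy': 236.50323941169594, 'view': array([[-0.30633742,  0.95181031, -0.01464645,  0.14230549],
       [-0.55708954, -0.16677904,  0.81353303,  0.19097461],
       [ 0.77188641,  0.257375  ,  0.58133423, -1.53851579],
       [ 0.        ,  0.        ,  0.        ,  1.        ]])}
top {'fx': 437.50400969609217, 'fy': 437.50400969609217, 'cx': 321.7207396091658, 'cy': 242.08185399763263, 'view': array([[ 0.00801459, -0.99989466, -0.01210102,  0.01496791],
       [ 0.99412366,  0.00666074,  0.10804528, -0.51406397],
       [-0.10795329, -0.01289585,  0.99407232, -0.88033578],
       [ 0.        ,  0.        ,  0.        ,  1.        ]])}
wrist {'fx': 383.9569355182337, 'fy': 383.9569355182337, 'cx': 316.88512235731355, 'cy': 235.71877375080098, 'view': array([[ 0.39252177,  0.91974186, -0.00125492, -0.5734399 ],
       [-0.88839673,  0.37879061, -0.25936253,  0.02653691],
       [-0.23807122,  0.1029203 ,  0.96577922, -0.39128281],
       [ 0.        ,  0.        ,  0.        ,  1.        ]])}
```

View pics/scene0.png

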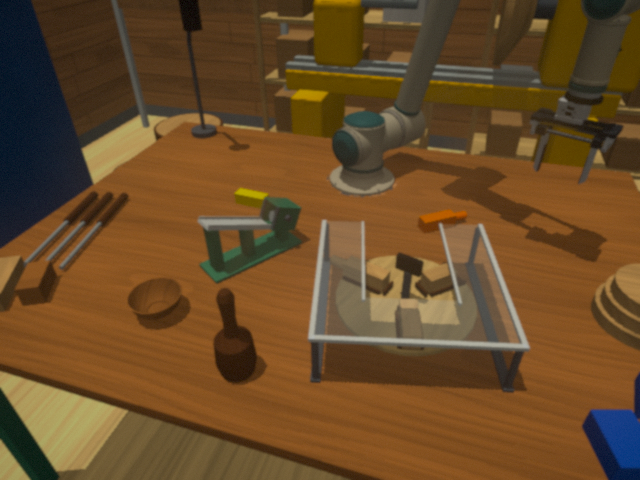

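View pics/top0.png

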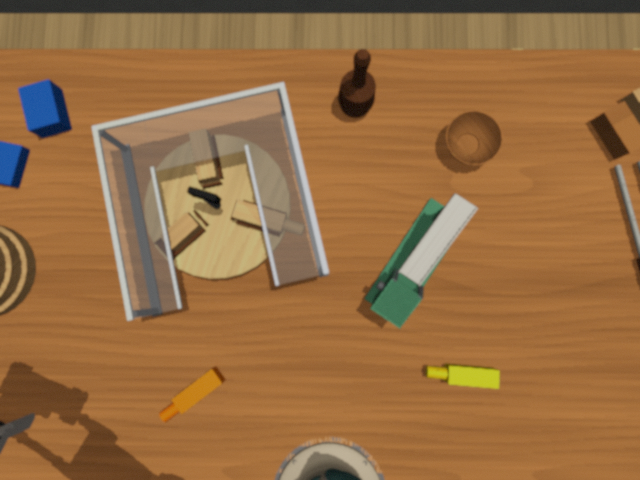

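View pics/wrist0.png

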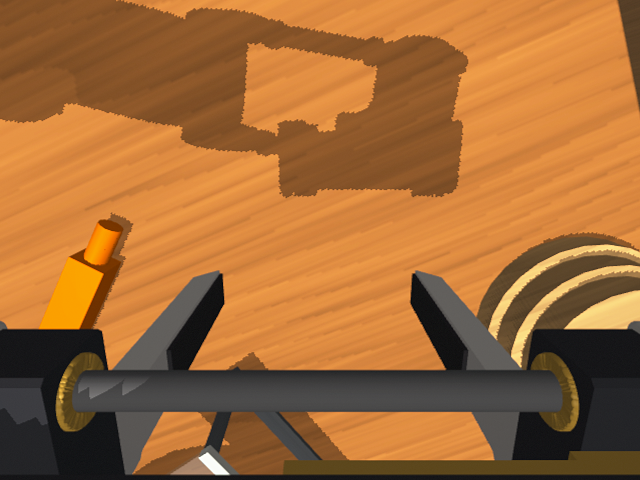

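Candidates for the tenoned blank in the top picture:
- Pale blank under the cover at (262,216), tenon at (292,228). This one fits the description.
- Plain blanks at (205,150) and (182,235).
- Orange decoy at (192,396) and yellow decoy at (465,376), both ruled out by colour.

The knob is at (204,197), the channel at (438,240) and the guard at (395,300). Next is a close crop to check the choice.

Run:
```python
from h import *
p,d,c=load('top0')
a=cv2.resize(p[75:330,85:340],None,fx=2.3,fy=2.3,interpolation=cv2.INTER_CUBIC)
cv2.imwrite('pics/crop1.png',a[:,:,::-1])
a=cv2.resize(p[180:340,350:490],None,fx=3.5,fy=3.5,interpolation=cv2.INTER_CUBIC)
cv2.imwrite('pics/crop2.png',a[:,:,::-1])
P=cloud(c,d)
for u,v in [(204,197),(195,192),(216,203),(265,218),(245,212),(292,228),(182,235),(205,160),(285,85),(94,127),(131,317),(325,272),(180,307),(276,285),(395,300),(438,240),(462,203),(410,275)]: print(u,v,d[v,u],P[v,u].round(4))
```

```text
204 197 0.7816843 [0.5787 0.228  0.165 ]
195 192 0.7838852 [0.5879 0.2448 0.164 ]
216 203 0.80263656 [0.5723 0.2118 0.1431]
265 218 0.8219851 [0.5487 0.1245 0.1199]
245 212 0.8498743 [0.5645 0.1674 0.0941]
292 228 0.82386154 [0.5307 0.0738 0.1154]
182 235 0.844438 [0.5185 0.2877 0.0961]
205 160 0.8382275 [0.6609 0.2425 0.1173]
285 85 0.97547257 [ 0.8687  0.1038 -0.    ]
94 127 0.8423715 [0.7236 0.4578 0.1227]
131 317 0.8017353 [0.3632 0.3659 0.1233]
325 272 0.8099655 [0.4483 0.011  0.1196]
180 307 0.8056145 [0.3819 0.2776 0.1202]
276 285 0.8047468 [0.4236 0.101  0.1234]
395 300 0.80242723 [ 0.398  -0.1177  0.1201]
438 240 0.81696343 [ 0.5097 -0.1995  0.1165]
462 203 0.79367197 [ 0.5741 -0.2367  0.1465]
410 275 0.84546345 [ 0.4453 -0.1531  0.0815]
```

View pics/crop1.png

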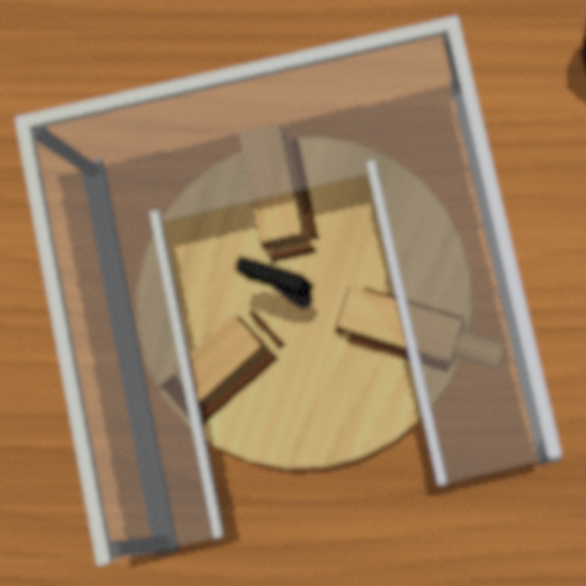

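View pics/crop2.png

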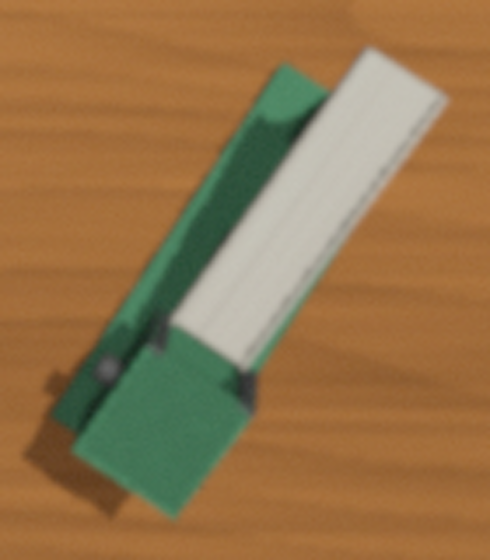

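Crop 1 shows a tenon on the right-hand blank only, so the choice stands. Now I'll measure the frames.

Run:
```python
from h import *
p,d,c=load('top0')
f=lambda x,y:ray(c,x/2.3+85,y/2.3+75,.119)
C=np.array([f(17,119),f(458,17),f(560,458),f(100,563)]); print(C.round(4), 'centre',C.mean(0))
print('edges',[np.linalg.norm(C[i]-C[(i+1)%4]).round(3) for i in range(4)])
for i,j in((0,1),(3,2),(0,3),(1,2)): e=C[j]-C[i]; print('ang',np.arctan2(e[1],e[0]))
# slot ends
for q in((154,212),(371,161),(216,537),(440,487)): print('slot',f(*q).round(4))
P=cloud(c,d)
# knob
m=(P[...,2]>.155)&(P[...,2]<.175)&(np.hypot(P[...,0]-.58,P[...,1]-.228)<.06)
q=P[m]; print('knob',m.sum(),q.mean(0)); r=cv2.minAreaRect((q[:,:2]*1000).astype(np.float32));print(r)
# disc: 
# tenoned blank via pixel, through plate: crop points at z .094
g=lambda x,y,z:ray(c,x/2.3+85,y/2.3+75,z)
for n,pt,z in [('in1',(352,290),.094),('in2',(336,326),.094),('out1',(463,318),.094),('out2',(447,355),.094),('tip',(501,352),.080)]: print(n,g(*pt,z).round(4))
# channel
hsv=cv2.cvtColor(p,cv2.COLOR_RGB2HSV)
v,u=np.mgrid[0:480,0:640]
m=(hsv[...,1]<60)&(hsv[...,2]>110)&(u>380)&(u<490)&(v>180)&(v<300)&(P[...,2]>.07)
m=cv2.erode(m.astype(np.uint8),np.ones((3,3)))>0
q=P[m]; print('chan',m.sum(),q.min(0),q.max(0))
m0=q.mean(0); U,S,V=np.linalg.svd(q-m0,full_matrices=False); print(m0,V); n=V[2]*np.sign(V[2][2]); print('tilt',np.degrees(np.arccos(n[2])), 'yaw up', np.arctan2(-n[1],-n[0]), 'res',S[2]/len(q)**.5)
r=cv2.minAreaRect((q[:,:2]*1000).astype(np.float32));print(r)
m=(hsv[...,0]>60)&(hsv[...,0]<95)&(hsv[...,1]>70)&(u>350)&(u<490)&(v>260)&(v<340)&(P[...,2]>.09)
q=P[m];print('guard',m.sum(),q.mean(0)); r=cv2.minAreaRect((q[:,:2]*1000).astype(np.float32));print(r)
```

```text
[[0.7255 0.463  0.119 ]
 [0.8161 0.0932 0.119 ]
 [0.4444 0.0046 0.119 ]
 [0.3578 0.3722 0.119 ]] centre [0.585966   0.23325672 0.119     ]
edges [np.float64(0.381), np.float64(0.382), np.float64(0.378), np.float64(0.379)]
ang -1.3304904839107732
ang -1.3392734501561219
ang -2.8994722443195307
ang -2.907460063174697
slot [0.6459 0.3432 0.119 ]
slot [0.6903 0.1636 0.119 ]
slot [0.3792 0.2799 0.119 ]
slot [0.4205 0.1009 0.119 ]
knob 247 [0.58491995 0.23292242 0.16164206]
((585.7565307617188, 233.80911254882812), (55.413963317871094, 14.285308837890625), 73.16231536865234)
in1 [0.586  0.1816 0.094 ]
in2 [0.5551 0.1942 0.094 ]
out1 [0.5625 0.0871 0.094 ]
out2 [0.531 0.1   0.094]
tip [0.5358 0.0554 0.08  ]
chan 2278 [ 0.41588805 -0.25779137  0.07710029] [0.58675824 0.00703771 0.93084074]
[ 0.50982473 -0.19665549  0.11974623] [[ 0.24356885 -0.01337821  0.96979134]
 [-0.76505662  0.61192485  0.20058998]
 [ 0.59612296  0.79080275 -0.13881074]]
tilt 82.02096532170404 yaw up 0.9248548767894232 res 0.012698258514240916
((468.1076354980469, -141.95257568359375), (94.26400756835938, 301.35394287109375), 36.68479919433594)
guard 1358 [ 0.39522231 -0.11779969  0.12239885]
((418.86712646484375, -82.05973815917969), (157.1946563720703, 84.1353988647461), 63.75800704956055)
```

Run:
```python
from h import *
p,d,c=load('top0')
P=cloud(c,d); v,u=np.mgrid[0:480,0:640]
poly=np.array([[170,328],[242,366],[443,100],[372,50]])/3.5+[350,180]
m=np.zeros((480,640),np.uint8); cv2.fillPoly(m,[poly.round().astype(int)],1); m=cv2.erode(m,np.ones((5,5)))>0
q=P[m&(d>0)]
A=np.c_[q[:,:2],np.ones(len(q))]; k=np.ones(len(q),bool)
for _ in range(5):
    s=np.linalg.lstsq(A[k],q[k,2],rcond=None)[0]; r=q[:,2]-A@s; k=abs(r)<.003
print(k.sum(),len(q),s,'slope',np.degrees(np.arctan(np.hypot(*s[:2]))),'dir',np.degrees(np.arctan2(s[1],s[0])),r[k].std())
def onplane(x,y,off=0):
    a=world(c,x,y,np.array(.1)); b=world(c,x,y,np.array(1.)); f=lambda z:z[2]-s[0]*z[0]-s[1]*z[1]-s[2]-off
    t=f(a)/(f(a)-f(b)); return a+t*(b-a)
for pt in poly: print('lip corner',onplane(*pt,.0).round(4))
# guard roof corners
G=np.array([[72,452],[150,338],[255,405],[178,520]])/3.5+[350,180]
for g in G: print(onplane(*g,.058/np.cos(np.radians(23))).round(4))
m=np.zeros((480,640),np.uint8); cv2.fillPoly(m,[G.round().astype(int)],1); m=cv2.erode(m,np.ones((7,7)))>0
q=P[m]; A=np.c_[q[:,:2],np.ones(len(q))];k=np.ones(len(q),bool)
for _ in range(5):
    s2=np.linalg.lstsq(A[k],q[k,2],rcond=None)[0]; r=q[:,2]-A@s2; k=abs(r)<.004
print('roof',k.sum(),len(q),s2,np.degrees(np.arctan(np.hypot(*s2[:2]))),np.degrees(np.arctan2(s2[1],s2[0])),q[k].mean(0))
```

```text
1690 1783 [ 0.35250085 -0.23496885 -0.11048626] slope 22.959250377571493 dir -33.686498278566816 0.0013377296061565333
lip corner [ 0.4477 -0.1316  0.0782]
lip corner [ 0.427  -0.1707  0.0801]
lip corner [ 0.5634 -0.2616  0.1496]
lip corner [ 0.5893 -0.2256  0.1503]
[ 0.3803 -0.0745  0.1041]
[ 0.4404 -0.1121  0.1341]
[ 0.4064 -0.1656  0.1347]
[ 0.3452 -0.1304  0.1048]
roof 895 901 [ 0.35718315 -0.23552334 -0.04944882] 23.16340163687799 -33.4004973867673 [ 0.39279968 -0.12150249  0.11946951]
```

```bash
cat > plan.py <<'E'
import sys
from h import *
def yaw(q):
    w,x,y,z=q; return np.arctan2(2*(x*y+w*z),1-2*(y*y+z*z))
def plan(X,Y,Z,thdeg=None):
    s=ctrl.read_state(); th=yaw(s['orientation']); d=np.array([X,Y,Z])-s['ee_pos']
    print('t',round(s['clock'],2),'pos',s['ee_pos'].round(4),'th',round(np.degrees(th),2),'w',round(s['width'],3),'F',s['ft_force'].round(2),'j6',s['joints'][5].round(2))
    print('shift tool x %.4f y %.4f z %.4f'%(d[0]*np.cos(th)+d[1]*np.sin(th), d[0]*np.sin(th)-d[1]*np.cos(th), -d[2]),
      'turn %.4f'%(-(np.radians(thdeg)-th+np.pi)%(2*np.pi)-np.pi if False else -(((np.radians(thdeg)-th)+np.pi)%(2*np.pi)-np.pi)) if thdeg is not None else '')
if __name__=='__main__': plan(*map(float,sys.argv[1:]))
E
python3 plan.py .586 .2335 .205 73.2
```

```text
t 0.15 pos [0.2252 0.5286 0.2048] th 156.92 w 0.998 F [-0.18 -0.19  0.04] j6 -0.12
shift tool x -0.4476 y -0.1300 z -0.0002 turn 1.4612
```

Call:
{"name": "move_arm", "arguments": {
  "targets": [
    [[100,-0.037,-0.011,0,0],[100,-0.037,-0.011,0,0],[100,-0.037,-0.011,0,0],[100,-0.037,-0.011,0,0],[100,-0.037,-0.011,0,0]]
  ]
}}

```text
clock: 0.57
ee_pos: [0.3749, 0.4046, 0.2053]
orientation: [-0.0, 0.2, 0.98, -0.0]
ft_force: [-0.5, 0.8, -0.6]
width: 0.996
```

Call:
{"name": "move_arm", "arguments": {
  "targets": [
    [[100,-0.037,-0.011,0,0],[100,-0.037,-0.011,0,0],[100,-0.037,-0.011,0,0],[100,-0.037,-0.011,0,0],[100,-0.037,-0.011,0,0]]
  ]
}}

```text
clock: 0.98
ee_pos: [0.5237, 0.2812, 0.2053]
orientation: [-0.0, 0.2, 0.98, -0.0]
ft_force: [0.0, 1.0, -0.0]
width: 1.001
```

Call:
{"name": "move_arm", "arguments": {
  "targets": [
    [[100,0,0,0,0.12],[100,0,0,0,0.12],[100,0,0,0,0.12],[100,0,0,0,0.12],[100,0,0,0,0.12]]
  ]
}}

```text
clock: 1.4
ee_pos: [0.5226, 0.2824, 0.205]
orientation: [-0.0, 0.483, 0.875, -0.0]
ft_force: [0.3, -0.5, 0.6]
width: 1.0
```

Call:
{"name": "move_arm", "arguments": {
  "targets": [
    [[100,0,0,0,0.12],[100,0,0,0,0.12],[100,0,0,0,0.12],[100,0,0,0,0.12],[100,0,0,0,0.12]]
  ]
}}

```text
clock: 1.82
ee_pos: [0.5224, 0.2827, 0.2051]
orientation: [-0.0, 0.72, 0.694, -0.0]
ft_force: [-0.7, 1.2, 1.1]
width: 1.001
```

```bash
python3 plan.py .586 .2335 .205 73.2; python3 -c "
from h import *
snap('wrist','w1')"
```

```text
t 1.82 pos [0.5224 0.2827 0.2051] th 87.83 w 1.001 F [-0.72  1.19  1.07] j6 0.42
shift tool x -0.0467 y 0.0654 z 0.0001 turn 0.2553
```

View pics/w1.png

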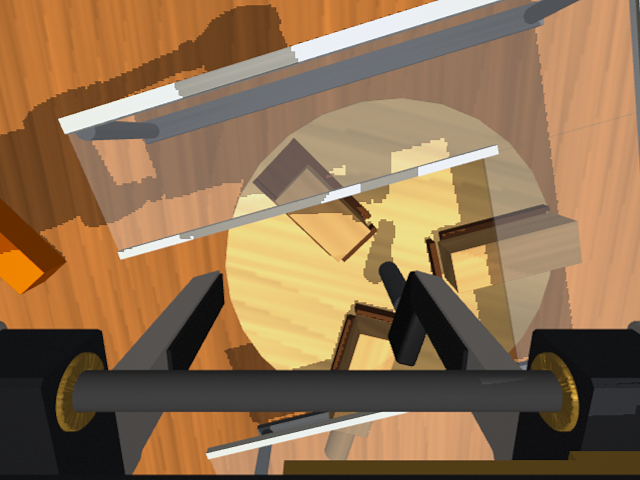

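The wrist view shows the knob at (402,315) near the right finger, with the tenon at (340,445). I'll centre over the knob, align and check before going down.

Call:
{"name": "move_arm", "arguments": {
  "targets": [
    [[60,-0.0235,0.0327,0,0],[60,-0.0235,0.0327,0,0],[60,0,0,0,0.085],[60,0,0,0,0.085],[60,0,0,0,0.085]]
  ]
}}

```text
clock: 2.28
ee_pos: [0.587, 0.2329, 0.2047]
orientation: [-0.0, 0.802, 0.598, -0.001]
ft_force: [0.3, -0.2, 0.4]
width: 0.685
```

```bash
python3 plan.py .586 .2335 .135 73.2; python3 -c "
from h import *
p,d,c=snap('wrist','w2')
P=cloud(c,d)
m=(abs(P[...,2]-.162)<.006)&(np.hypot(P[...,0]-.586,P[...,1]-.233)<.04)
q=P[m];print(m.sum(),q.mean(0),cv2.minAreaRect((q[:,:2]*1000).astype(np.float32)))
"
```

```text
t 2.28 pos [0.587  0.2329 0.2047] th 73.39 w 0.685 F [ 0.32 -0.24  0.4 ] j6 0.56
shift tool x 0.0003 y -0.0011 z 0.0697 turn 0.0033
1947 [0.58552773 0.2349073  0.16155923] ((584.9761352539062, 233.68995666503906), (55.3805046081543, 13.712970733642578), 73.62667083740234)
```

View pics/w2.png

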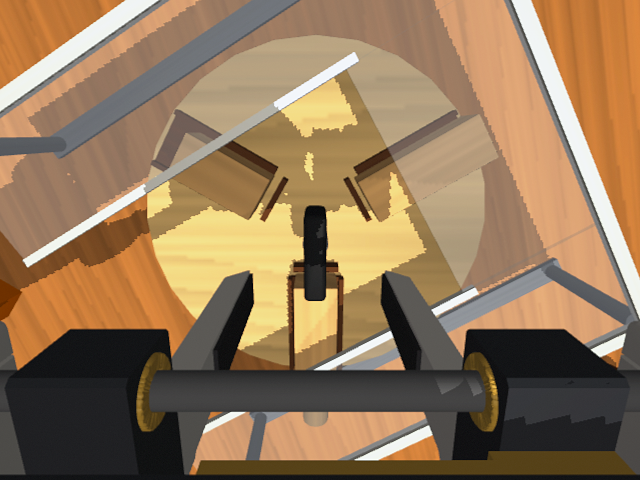

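Call:
{"name": "move_arm", "arguments": {
  "targets": [
    [[40,0,-0.001,0.035,0],[40,0,-0.001,0.035,0],[0,0,0,0,0],[0,0,0,0,0],[0,0,0,0,0]]
  ],
  "force": 15
}}

```text
clock: 2.75
ee_pos: [0.5856, 0.2347, 0.1369]
orientation: [0.0, 0.8, 0.599, 0.001]
ft_force: [0.4, 0.2, 1.4]
width: 0.282
```

Call:
{"name": "move_arm", "arguments": {
  "targets": [
    [[0,0,0,0,0],[0,0,0,0,0],[0,0,0,0,0],[0,0,0,0,0]]
  ]
}}

```text
clock: 3.08
ee_pos: [0.5861, 0.2348, 0.1378]
orientation: [0.001, 0.801, 0.599, 0.002]
ft_force: [0.5, 0.6, 6.3]
width: 0.148
```

Gripped: 0.148 × 94 mm ≈ 14 mm. Next I'll turn it 1.05 rad clockwise.

Call:
{"name": "move_arm", "arguments": {
  "targets": [
    [[0,0,0,0,0.04],[0,0,0,0,0.08],[0,0,0,0,0.08],[0,0,0,0,0.08],[0,0,0,0,0.08]]
  ]
}}

```text
clock: 3.5
ee_pos: [0.5865, 0.2346, 0.1378]
orientation: [0.001, 0.896, 0.444, 0.003]
ft_force: [1.4, -0.5, 6.4]
width: 0.151
```

Call:
{"name": "move_arm", "arguments": {
  "targets": [
    [[0,0,0,0,0.08],[0,0,0,0,0.08],[0,0,0,0,0.08],[0,0,0,0,0.08],[0,0,0,0,0.08]]
  ]
}}

```text
clock: 3.92
ee_pos: [0.5869, 0.2342, 0.1378]
orientation: [0.001, 0.966, 0.257, 0.003]
ft_force: [1.8, -1.3, 6.1]
width: 0.148
```

Call:
{"name": "move_arm", "arguments": {
  "targets": [
    [[0,0,0,0,0.08],[0,0,0,0,0.08],[0,0,0,0,0.08],[0,0,0,0,0.05],[0,0,0,0,0]]
  ]
}}

```text
clock: 4.33
ee_pos: [0.587, 0.2338, 0.1378]
orientation: [0.0, 0.993, 0.116, 0.003]
ft_force: [1.8, -1.4, 4.8]
width: 0.15
```

```bash
python3 plan.py .586 .2335 .205 13.6; python3 -c "
from h import *
p,d,c=snap('top','t2')
a=cv2.resize(p[75:330,85:340],None,fx=2.3,fy=2.3,interpolation=cv2.INTER_CUBIC)
cv2.imwrite('pics/crop3.png',a[:,:,::-1])
"
```

```text
t 4.33 pos [0.587  0.2338 0.1378] th 13.3 w 0.15 F [ 1.83 -1.37  4.79] j6 1.61
shift tool x -0.0011 y 0.0000 z -0.0672 turn -0.0052
```

View pics/crop3.png

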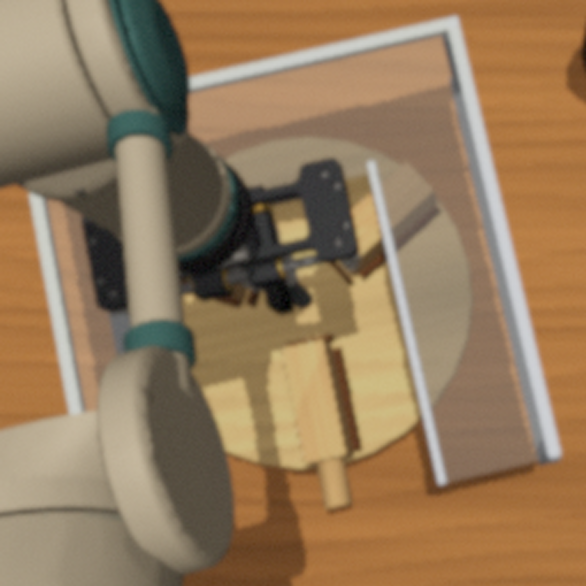

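The tenoned blank now lies in the opening, at (320,400) in the crop with the tenon at (337,490). I'll release the knob, go up and move above the blank.

Call:
{"name": "move_arm", "arguments": {
  "targets": [
    [[60,0,0,0,0],[60,0,0,0,0],[60,0,0,0,0],[60,0,0,-0.035,0],[60,0,0,-0.035,0]]
  ]
}}

```text
clock: 4.8
ee_pos: [0.5824, 0.2338, 0.2033]
orientation: [0.0, 0.993, 0.117, -0.004]
ft_force: [0.4, -0.4, 0.2]
width: 0.464
```

Call:
{"name": "move_arm", "arguments": {
  "targets": [
    [[75,-0.035,0,0,0],[75,-0.035,0,0,0],[75,-0.028,0,0,0]]
  ]
}}

```text
clock: 5.05
ee_pos: [0.4872, 0.2113, 0.2056]
orientation: [-0.0, 0.993, 0.117, -0.0]
ft_force: [0.7, -0.3, 1.5]
width: 0.678
```

```bash
python3 plan.py .491 .2109 .071 13.6; python3 -c "
from h import *
p,d,c=snap('wrist','w3')
p,d,c=snap('top','t3')
P=cloud(c,d)
m=(abs(P[...,2]-.094)<.006)&(np.hypot(P[...,0]-.491,P[...,1]-.211)<.075)
m=cv2.morphologyEx(m.astype(np.uint8),cv2.MORPH_OPEN,np.ones((3,3)))>0
q=P[m];print(m.sum(),q.mean(0),cv2.minAreaRect((q[:,:2]*1000).astype(np.float32)))
a=cv2.resize(p[75:330,85:340],None,fx=2.3,fy=2.3,interpolation=cv2.INTER_CUBIC)
cv2.imwrite('pics/crop4.png',a[:,:,::-1])
"
```

```text
t 5.05 pos [0.4872 0.2113 0.2056] th 13.41 w 0.678 F [ 0.67 -0.25  1.49] j6 1.61
shift tool x 0.0036 y 0.0012 z 0.1346 turn -0.0033
343 [0.45987278 0.20317388 0.09414444] ((461.0459289550781, 203.966552734375), (38.18946838378906, 36.05201721191406), 12.392677307128906)
```

View pics/w3.png

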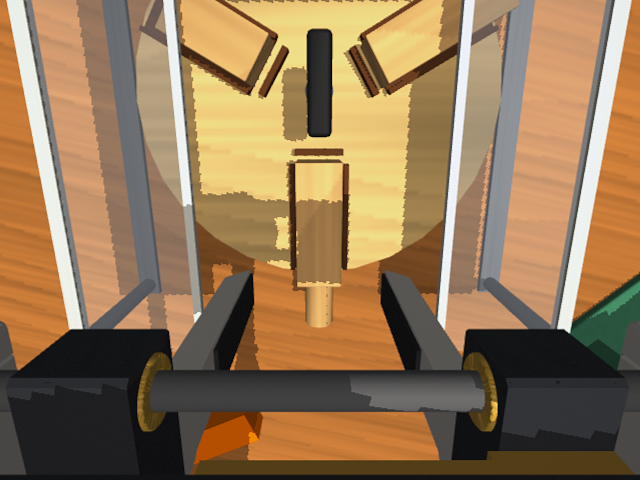

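View pics/crop4.png

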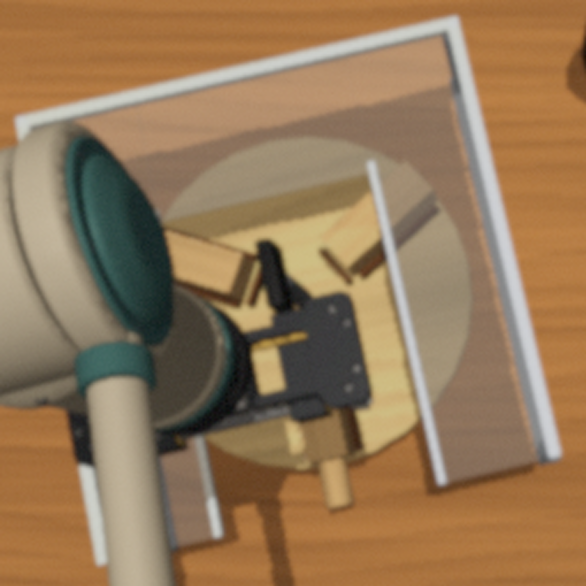

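The wrist view shows the wanted blank straight ahead at (319,220), tenon at (318,305), with both plain blanks still in their pockets.

```bash
python3 -c "
from h import *
p,d,c=load('w3')
P=cloud(c,d)
v,u=np.mgrid[0:480,0:640]
m=(abs(P[...,2]-.094)<.004)&(u>285)&(u<355)&(v>150)&(v<300)
m=cv2.morphologyEx(m.astype(np.uint8),cv2.MORPH_OPEN,np.ones((3,3)))>0
q=P[m];print(m.sum(),q.mean(0),cv2.minAreaRect((q[:,:2]*1000).astype(np.float32)))
"
```

```text
5744 [0.49338853 0.21123382 0.0940077 ] ((490.90252685546875, 210.64625549316406), (100.32836151123047, 36.14002227783203), 13.416177749633789)
```

Call:
{"name": "move_arm", "arguments": {
  "targets": [
    [[75,0.0034,0.0015,0.02,0],[75,0,0,0.04,0],[75,0,0,0.04,0],[75,0,0,0.02,0],[75,0,0,0.014,0]]
  ],
  "force": 8
}}

```text
clock: 5.57
ee_pos: [0.4914, 0.2105, 0.0682]
orientation: [0.0, 0.993, 0.117, -0.002]
ft_force: [-0.4, -0.2, -0.1]
width: 0.751
```

Call:
{"name": "move_arm", "arguments": {
  "targets": [
    [[0,0,0,0,0],[0,0,0,0,0],[0,0,0,0,0],[0,0,0,0,0],[0,0,0,0,0]]
  ]
}}

```text
clock: 5.98
ee_pos: [0.4941, 0.2112, 0.0728]
orientation: [-0.0, 0.993, 0.117, 0.001]
ft_force: [-0.1, 1.0, -0.1]
width: 0.433
```

```bash
python3 plan.py .491 .2109 .071 13.6
```

```text
t 5.98 pos [0.4941 0.2112 0.0728] th 13.4 w 0.433 F [-0.13  1.04 -0.07] j6 1.61
shift tool x -0.0031 y -0.0004 z 0.0018 turn -0.0035
```

Call:
{"name": "move_arm", "arguments": {
  "targets": [
    [[0,0,0,0,0],[0,0,0,0,0],[0,0,0,0,0]]
  ]
}}

```text
clock: 6.23
ee_pos: [0.4938, 0.2112, 0.0726]
orientation: [-0.0, 0.993, 0.117, 0.001]
ft_force: [-1.0, 0.4, 5.6]
width: 0.382
```

Call:
{"name": "move_arm", "arguments": {
  "targets": [
    [[0,0,0,-0.015,0],[0,0,0,-0.03,0],[0,0,0,-0.04,0],[0,0,0,-0.04,0],[0,0,0,0,0]]
  ]
}}

```text
clock: 6.65
ee_pos: [0.4975, 0.2122, 0.2041]
orientation: [-0.001, 0.993, 0.117, 0.007]
ft_force: [2.0, 0.6, -0.9]
width: 0.38
```

```bash
python3 plan.py .491 .2109 .071 13.6;python3 -c "
from h import *
p,d,c=snap('wrist','w4')
p,d,c=snap('scene','s4')"
```

```text
t 6.65 pos [0.4975 0.2122 0.2041] th 13.4 w 0.38 F [ 2.04  0.63 -0.94] j6 1.61
shift tool x -0.0066 y -0.0002 z 0.1331 turn -0.0034
```

View pics/w4.png

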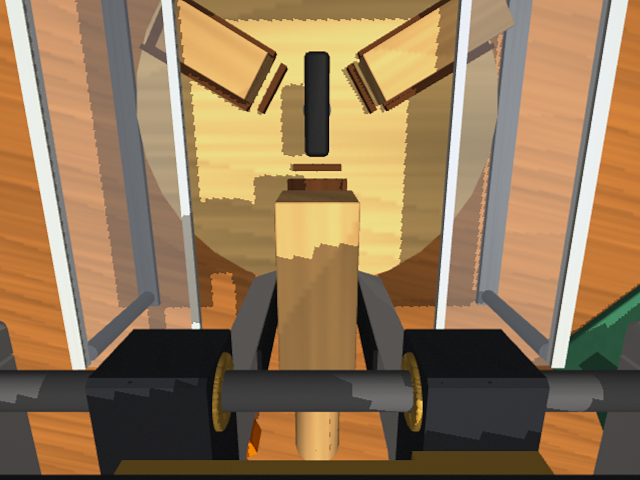

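View pics/s4.png

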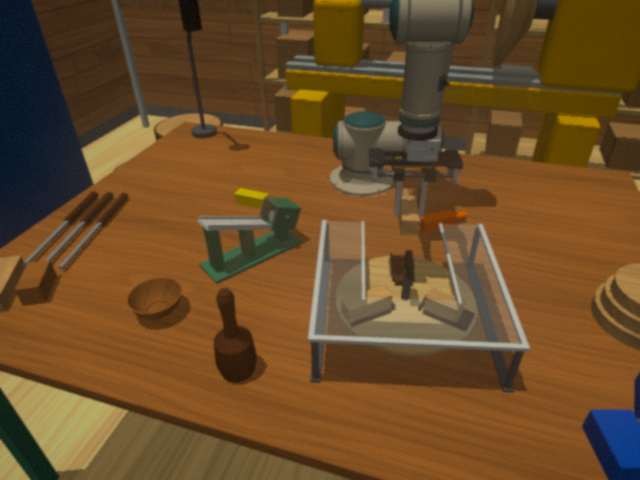

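Lifted level, and the plain blanks are still in place. Next is the carry to above the channel.

Call:
{"name": "move_arm", "arguments": {
  "targets": [
    [[0,-0.0062,0.015,-0.01,0],[0,-0.0062,0.038,-0.01,0],[0,-0.0062,0.038,-0.01,0],[0,-0.0062,0.038,-0.01,0],[0,-0.0062,0.038,-0.01,0]]
  ]
}}

```text
clock: 7.17
ee_pos: [0.4997, 0.0399, 0.2443]
orientation: [-0.0, 0.993, 0.117, -0.002]
ft_force: [1.3, -0.2, -1.8]
width: 0.385
```

Call:
{"name": "move_arm", "arguments": {
  "targets": [
    [[0,-0.0062,0.038,0,0],[0,-0.0062,0.038,0,0],[0,-0.0062,0.038,0,0],[0,-0.0062,0.038,0,0],[0,-0.0062,0.038,0,0]]
  ]
}}

```text
clock: 7.58
ee_pos: [0.5137, -0.1521, 0.2438]
orientation: [-0.001, 0.993, 0.117, -0.002]
ft_force: [0.1, 0.9, -1.3]
width: 0.384
```

Call:
{"name": "move_arm", "arguments": {
  "targets": [
    [[0,-0.0062,0.038,0,0],[0,0,0.022,0,0.08],[0,0,0,0,0.11],[0,0,0,0,0.11],[0,0,0,0,0.11]]
  ]
}}

```text
clock: 8.0
ee_pos: [0.5217, -0.2107, 0.2432]
orientation: [-0.001, 0.996, -0.091, -0.003]
ft_force: [0.4, 0.3, -1.3]
width: 0.381
```

Call:
{"name": "move_arm", "arguments": {
  "targets": [
    [[0,0,0,0,0.11],[0,0,0,0,0.11],[0,0,0,0,0.11],[0,0,0,0,0.07],[0,0,0,0,0]]
  ]
}}

```text
clock: 8.42
ee_pos: [0.5219, -0.2099, 0.2437]
orientation: [-0.001, 0.959, -0.285, -0.003]
ft_force: [-0.5, -0.0, -1.4]
width: 0.383
```

```bash
python3 plan.py .528 -.211 .200 -33.6;python3 -c "
from h import *
p,d,c=snap('wrist','w5')
p,d,c=snap('scene','s5')"
```

```text
t 8.42 pos [ 0.5219 -0.2099  0.2437] th -33.08 w 0.383 F [-0.46 -0.03 -1.39] j6 1.64
shift tool x 0.0057 y -0.0024 z 0.0437 turn 0.0091
```

View pics/w5.png

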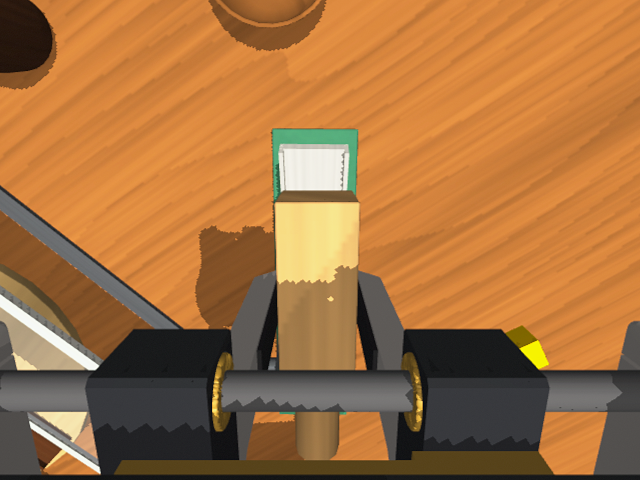

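View pics/s5.png

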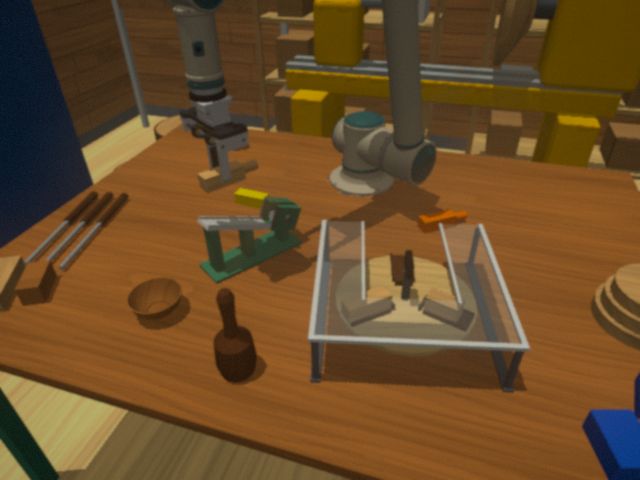

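```bash
cat > meas.py <<'E'
from h import *
import sys
from plan import yaw
def an(fn,th=np.radians(-33.5)):
    p,d,c=load(fn); P=cloud(c,d); v,u=np.mgrid[0:480,0:640]
    hsv=cv2.cvtColor(p,cv2.COLOR_RGB2HSV)
    e=np.array([np.cos(th),np.sin(th)]); l=np.array([-e[1],e[0]])
    M=np.array([.439,-.1522])
    def co(q): r=q[:,:2]-M; return r@e,r@l
    m=(hsv[...,1]<50)&(hsv[...,2]>120)&(P[...,2]>.1)&(P[...,2]<.17)&(u>260)&(u<370)&(v>130)&(v<260)&(d>0)
    m=cv2.morphologyEx(m.astype(np.uint8),cv2.MORPH_OPEN,np.ones((3,3)))>0
    if m.sum()>50:
        a,b=co(P[m]); print('white',m.sum(),'along max',a.max(),'lat',b.min(),b.max(),'mid',(b.min()+b.max())/2)
        for lo in np.arange(.12,.19,.01):
            k=(a>=lo)&(a<lo+.01)
            if k.sum()>20: print('  %.2f lat %.4f %.4f z %.4f'%(lo,b[k].min(),b[k].max(),np.median(P[m][k,2])))
    m=(u>279)&(u<355)&(v>206)&(v<355)
    q=P[m]; a,b=co(q); A=np.c_[a,b,np.ones(len(a))]
    k=np.ones(len(a),bool)
    for _ in range(4):
        s=np.linalg.lstsq(A[k],q[k,2],rcond=None)[0]; k=abs(q[:,2]-A@s)<.004
    print('blank top plane slope along,lat',np.degrees(np.arctan(s[:2])),'inl',k.mean(),'along max',a[k].max(),'at z',q[k][a[k].argmax(),2])
    m=(u>240)&(u<400)&(v>206)&(v<300)&(P[...,2]>.1)&(hsv[...,1]>60)
    r=v==240
    mm=(abs(P[...,2]-(s[2]+s[0]*((P[...,:2]-M)@e)+s[1]*((P[...,:2]-M)@l)))<.004)&(v>206)&(v<265)&(u>250)&(u<390)
    a,b=co(P[mm]); print('blank lat',np.percentile(b,[.5,99.5]),np.mean(np.percentile(b,[.5,99.5])))
an(sys.argv[1])
E
python3 meas.py w5
```

```text
white 3119 along max 0.1681355381382495 lat -0.024081024613983107 0.02394249586646196 mid -6.926437376057401e-05
  0.13 lat -0.0241 0.0239 z 0.1389
  0.14 lat -0.0238 0.0239 z 0.1423
  0.15 lat -0.0240 0.0239 z 0.1465
  0.16 lat -0.0240 0.0238 z 0.1490
blank top plane slope along,lat [-0.43792914  0.01202492] inl 0.9966666666666667 along max 0.14680786686527456 at z 0.26683546313424633
blank lat [-0.02046339  0.01505069] -0.0027063495810540654
```

Channel heading is −33.5° and its centreline agrees with my estimate to within 1 mm. The held blank is level but 2.7 mm off to one side, so I'll correct that and lower to just above contact.

Call:
{"name": "move_arm", "arguments": {
  "targets": [
    [[0,0.003,-0.0026,0.02,0.007],[0,0,0,0.03,0],[0,0,0,0.022,0],[0,0,0,0.006,0],[0,0,0,0,0]]
  ],
  "force": 5
}}

```text
clock: 8.93
ee_pos: [0.5255, -0.2091, 0.166]
orientation: [-0.001, 0.958, -0.287, -0.003]
ft_force: [-0.4, 0.2, -2.6]
width: 0.381
```

```bash
python3 plan.py .528 -.211 .137 -33.5;python3 -c "
from h import *
p,d,c=snap('wrist','w6')
p,d,c=snap('scene','s6')";python3 meas.py w6
```

```text
t 8.93 pos [ 0.5255 -0.2091  0.166 ] th -33.36 w 0.381 F [-0.37  0.19 -2.61] j6 1.65
shift tool x 0.0032 y 0.0002 z 0.0290 turn 0.0025
white 3652 along max 0.16824487317433992 lat -0.02420684605650908 0.023848246704061677 mid -0.00017929967622370112
  0.14 lat -0.0242 0.0238 z 0.1481
  0.15 lat -0.0242 0.0237 z 0.1465
  0.16 lat -0.0242 0.0238 z 0.1489
blank top plane slope along,lat [-0.42337847 -0.00379331] inl 0.9962162162162163 along max 0.14925183567207728 at z 0.18806250418043743
blank lat [-0.01794711  0.01753812] -0.00020449483825759826
```

View pics/w6.png

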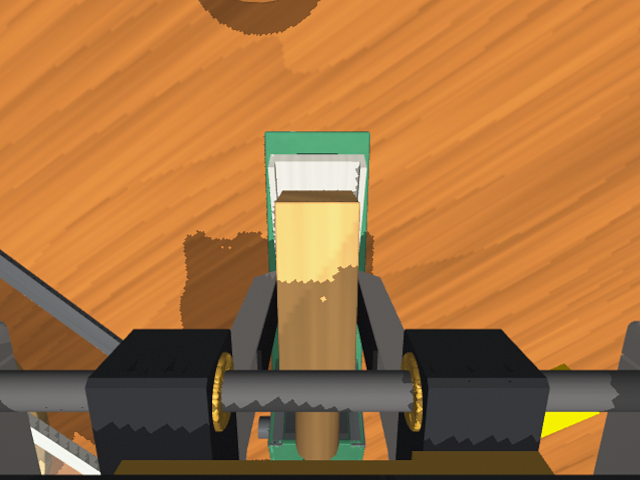

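The blank is centred at (317,260) to 0.2 mm, about 9 mm above the floor at its rear edge. I'll lower it on a light grip so it pivots onto the slope.

Call:
{"name": "move_arm", "arguments": {
  "targets": [
    [[0,0,0,0.005,0],[0,0,0,0.004,0],[0,0,0,0.003,0],[0,0,0,0.003,0],[0,0,0,0,0]]
  ],
  "force": 3
}}

```text
clock: 9.45
ee_pos: [0.5269, -0.2098, 0.153]
orientation: [-0.0, 0.958, -0.287, -0.0]
ft_force: [-0.7, 0.8, -1.3]
width: 0.383
```

Call:
{"name": "move_arm", "arguments": {
  "targets": [
    [[0,0,0,0.003,0],[0,0,0,0.003,0],[0,0,0,0,0]]
  ]
}}

```text
clock: 9.7
ee_pos: [0.527, -0.2099, 0.1468]
orientation: [-0.0, 0.958, -0.287, -0.0]
ft_force: [0.2, 0.8, -1.5]
width: 0.382
```

```bash
python3 plan.py .528 -.211 .137 -33.5;python3 -c "
from h import *
p,d,c=snap('wrist','w7')
p,d,c=snap('scene','s7')";python3 meas.py w7
```

```text
t 9.7 pos [ 0.527  -0.2099  0.1468] th -33.42 w 0.382 F [ 0.16  0.81 -1.51] j6 1.65
shift tool x 0.0014 y 0.0003 z 0.0098 turn 0.0015
white 3476 along max 0.1682605691334353 lat -0.02427441296244111 0.023936246246673773 mid -0.0001690833578836693
  0.12 lat -0.0242 0.0239 z 0.1399
  0.13 lat -0.0243 0.0239 z 0.1445
  0.14 lat -0.0242 0.0238 z 0.1483
  0.15 lat -0.0243 0.0238 z 0.1478
  0.16 lat -0.0243 0.0238 z 0.1490
blank top plane slope along,lat [17.28137082  0.06252982] inl 0.9087387387387388 along max 0.1480523618473637 at z 0.17789794167277848
blank lat [-0.0179151   0.01758439] -0.00016535447218943636
```

It is pivoting as intended: tilted 17° with the rear end up, and the force is small. I'll keep lowering.

Call:
{"name": "move_arm", "arguments": {
  "targets": [
    [[0,0,0,0.003,0],[0,0,0,0.002,0],[0,0,0,0,0]]
  ]
}}

```text
clock: 10.05
ee_pos: [0.5272, -0.2101, 0.1422]
orientation: [-0.0, 0.958, -0.288, 0.0]
ft_force: [-0.4, -0.2, -1.0]
width: 0.381
```

```bash
python3 plan.py .528 -.211 .137 -33.5;python3 -c "
from h import *
p,d,c=snap('wrist','w8')
p,d,c=snap('scene','s8')
cv2.imwrite('pics/s8c.png',cv2.resize(p[170:300,180:320],None,fx=4.5,fy=4.5,interpolation=2)[:,:,::-1])";python3 meas.py w8 | tail -2
```

```text
t 10.05 pos [ 0.5272 -0.2101  0.1422] th -33.42 w 0.381 F [-0.37 -0.22 -0.99] j6 1.65
shift tool x 0.0012 y 0.0003 z 0.0052 turn 0.0014
blank top plane slope along,lat [22.64487964  0.02337579] inl 0.8521621621621621 along max 0.1461248599304519 at z 0.17775993935842388
blank lat [-0.01779678  0.01762858] -8.40955177475837e-05
```

View pics/s8c.png

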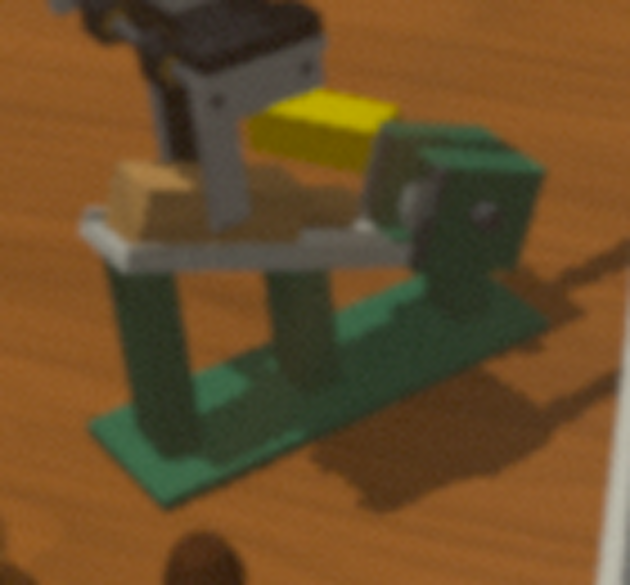

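View pics/w8.png

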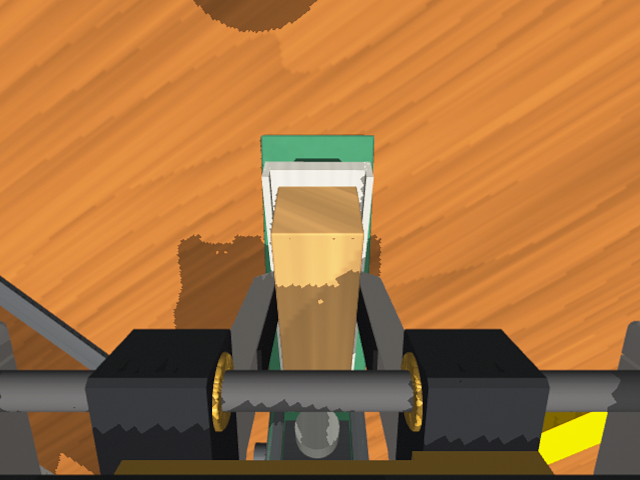

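The blank lies along the channel at 22.6°, rear top edge at row 233, tenon pointing at the guard mouth. I'll nudge down 2 mm, release and lift clear.

Call:
{"name": "move_arm", "arguments": {
  "targets": [
    [[0,0,0,0.002,0],[0,0,0,0,0],[55,0,0,0,0],[55,0,0,0,0],[55,0,0,0,0]]
  ]
}}

```text
clock: 10.57
ee_pos: [0.5271, -0.2099, 0.1403]
orientation: [-0.0, 0.958, -0.287, -0.0]
ft_force: [-0.2, 0.4, 0.3]
width: 0.537
```

Call:
{"name": "move_arm", "arguments": {
  "targets": [
    [[65,0,0,0,0],[65,0,0,-0.02,0],[65,0,0,-0.04,0],[65,0.02,0,-0.03,0],[0,0.03,0,0,0]]
  ]
}}

```text
clock: 10.98
ee_pos: [0.5709, -0.2382, 0.2384]
orientation: [0.001, 0.958, -0.287, 0.006]
ft_force: [1.6, -1.0, 1.1]
width: 0.609
```

Call:
{"name": "move_arm", "arguments": {
  "targets": [
    [[0,0.03,0,0,0],[0,0,0,0,0]]
  ]
}}

```text
clock: 11.15
ee_pos: [0.5982, -0.2573, 0.23]
orientation: [0.001, 0.958, -0.288, 0.002]
ft_force: [-0.0, 0.6, 0.5]
width: 0.477
```

```bash
python3 plan.py .528 -.211 .137 -33.5;python3 -c "
from h import *
p,d,c=snap('top','t9')
cv2.imwrite('pics/t9c.png',cv2.resize(p[170:340,350:500],None,fx=3.5,fy=3.5,interpolation=2)[:,:,::-1])
p,d,c=snap('wrist','w9')
p,d,c=snap('scene','s9')
cv2.imwrite('pics/s9c.png',cv2.resize(p[170:300,180:320],None,fx=4.5,fy=4.5,interpolation=2)[:,:,::-1])"
```

```text
t 11.15 pos [ 0.5982 -0.2573  0.23  ] th -33.46 w 0.477 F [-0.01  0.62  0.47] j6 1.64
shift tool x -0.0841 y 0.0001 z 0.0930 turn 0.0007
```

View pics/s9c.png

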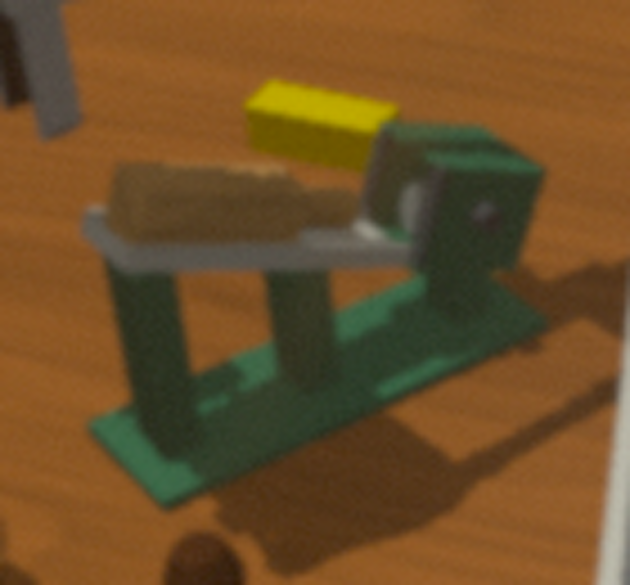

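View pics/w9.png

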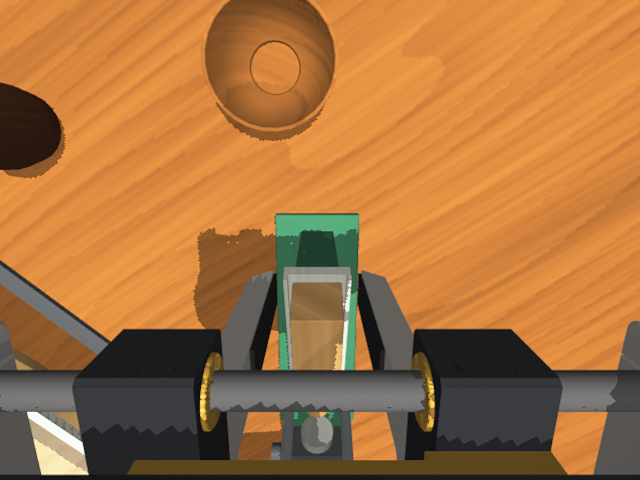

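View pics/t9c.png

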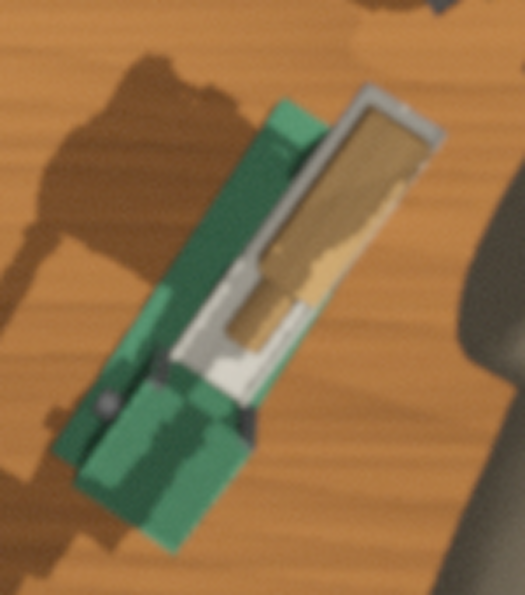

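The blank lies flat in the channel, square part from (395,130) to (280,280) in the top crop, with the tenon short of the guard. Next I'll measure its pose.

```bash
python3 -c "
from h import *
th=np.radians(-33.5);e=np.array([np.cos(th),np.sin(th)]);l=np.array([-e[1],e[0]]);M=np.array([.439,-.1522]);s,k=np.sin(np.radians(23)),np.cos(np.radians(23))
def ch(Q):
    r=(Q[...,:2]-M)@e; z=Q[...,2]-.08; return np.stack([r*k+z*s,(Q[...,:2]-M)@l,-r*s+z*k],-1)
for n,pts in(('w9',[(316,v) for v in range(275,372,8)]),('t9',None)):
    p,d,c=load(n);P=cloud(c,d);C=ch(P)
    if pts:
        for u,v in pts: print(u,v,C[v,u].round(4))
    m=(abs(C[...,2]-.036)<.004)&(C[...,0]>.05)&(C[...,0]<.2)&(abs(C[...,1])<.03)
    m=cv2.morphologyEx(m.astype(np.uint8),cv2.MORPH_OPEN,np.ones((3,3)))>0
    q=C[m]; print(n,m.sum(),cv2.minAreaRect((q[:,:2]*1000).astype(np.float32)) if len(q) else '')
"
```

```text
316 275 [ 0.1773  0.0002 -0.0009]
316 283 [0.1722 0.0002 0.0021]
316 291 [0.172  0.0002 0.0099]
316 299 [0.1725 0.0002 0.0179]
316 307 [0.1723 0.0002 0.025 ]
316 315 [0.1713 0.0002 0.0311]
316 323 [0.1697 0.0002 0.0365]
316 331 [0.1604 0.0002 0.0357]
316 339 [0.1513 0.0002 0.0354]
316 347 [0.1423 0.0002 0.0354]
316 355 [0.134  0.0002 0.0362]
316 363 [0.125  0.0002 0.0368]
316 371 [ 0.2991 -0.0003  0.1543]
w9 2769 ((144.28311157226562, 0.06897354125976562), (58.433082580566406, 36.04114532470703), 0.039987608790397644)
t9 1159 ((121.9356918334961, 1.6570987701416016), (100.02980041503906, 36.20796585083008), 0.003960468806326389)
```

Flat, centred and yaw-aligned, with the rear face at channel x ≈ 0.172. I'll close the fingers and come down behind the rear face.

Call:
{"name": "move_arm", "arguments": {
  "targets": [
    [[0,0,0,0,0],[0,0,0,0,0],[0,0,0,0,0],[0,0,0,0,0],[0,0,0,0,0]]
  ],
  "force": 20
}}

```text
clock: 11.72
ee_pos: [0.5936, -0.2538, 0.2308]
orientation: [-0.0, 0.958, -0.287, 0.0]
ft_force: [0.6, 0.2, 0.1]
width: 0.009
```

```bash
python3 plan.py .5808 -.2460 .1687 -33.5
```

```text
t 11.72 pos [ 0.5936 -0.2538  0.2308] th -33.41 w 0.009 F [0.63 0.2  0.15] j6 1.64
shift tool x -0.0150 y 0.0005 z 0.0621 turn 0.0016
```

Call:
{"name": "move_arm", "arguments": {
  "targets": [
    [[0,-0.004,0,0.02,0],[0,-0.004,0,0.02,0],[0,-0.004,0,0.015,0],[0,-0.003,0,0.007,0],[0,0,0,0,0]]
  ]
}}

```text
clock: 12.13
ee_pos: [0.5798, -0.2448, 0.1668]
orientation: [-0.001, 0.958, -0.287, -0.002]
ft_force: [-0.2, -1.0, -0.1]
width: 0.004
```

```bash
python3 plan.py .5808 -.2460 .1687 -33.5; python3 -c "
from h import *
p,d,c=snap('wrist','w10')
p,d,c=snap('scene','s10')
cv2.imwrite('pics/s10c.png',cv2.resize(p[170:300,180:320],None,fx=4.5,fy=4.5,interpolation=2)[:,:,::-1])"
```

```text
t 12.13 pos [ 0.5798 -0.2448  0.1668] th -33.41 w 0.004 F [-0.23 -1.01 -0.06] j6 1.64
shift tool x 0.0015 y 0.0005 z -0.0019 turn 0.0016
```

View pics/w10.png

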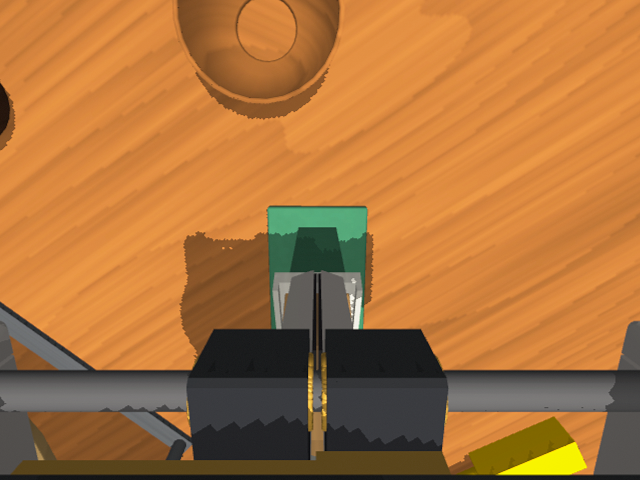

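View pics/s10c.png

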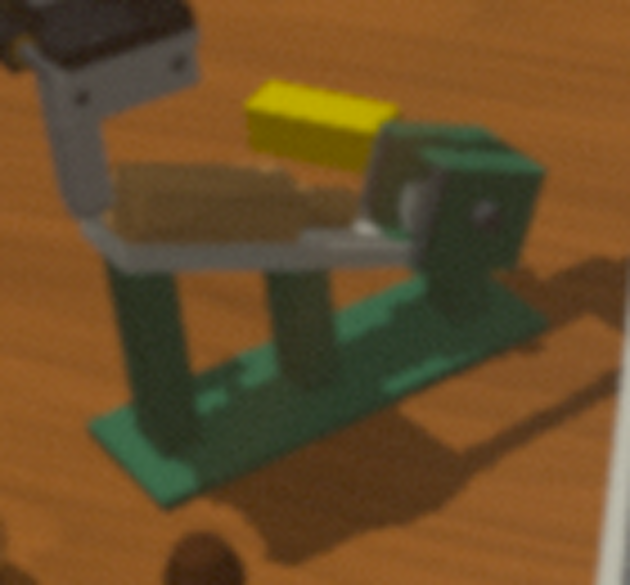

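The fingertips are just behind the rear face, at (90,200) in the scene crop. I'll push along the slope in small steps.

Call:
{"name": "move_arm", "arguments": {
  "targets": [
    [[0,-0.0028,0,0.0012,0],[0,-0.0028,0,0.0012,0],[0,-0.0028,0,0.0012,0],[0,-0.0028,0,0.0012,0],[0,-0.0028,0,0.0012,0]]
  ]
}}

```text
clock: 12.65
ee_pos: [0.5697, -0.2381, 0.1627]
orientation: [0.0, 0.958, -0.287, 0.0]
ft_force: [0.2, 0.2, 0.1]
width: 0.005
```

Call:
{"name": "move_arm", "arguments": {
  "targets": [
    [[0,-0.0028,0,0.0012,0],[0,-0.0028,0,0.0012,0],[0,-0.0028,0,0.0012,0],[0,-0.0028,0,0.0012,0],[0,-0.0028,0,0.0012,0]]
  ]
}}

```text
clock: 13.07
ee_pos: [0.5578, -0.2302, 0.1563]
orientation: [-0.0, 0.958, -0.287, 0.0]
ft_force: [-0.1, 0.3, 0.8]
width: 0.004
```

```bash
cat > st.py <<'E'
from h import *
th=np.radians(-33.5);e=np.array([np.cos(th),np.sin(th)]);l=np.array([-e[1],e[0]]);M=np.array([.439,-.1522]);s,k=np.sin(np.radians(23)),np.cos(np.radians(23))
S=ctrl.read_state();p=S['ee_pos'];r=(p[:2]-M)@e;z=p[2]-.08
F=S['ft_force'];X=np.array([e[0]*k,e[1]*k,s]);N=np.array([-e[0]*s,-e[1]*s,k])
print('t %.2f chan x %.4f y %.4f z %.4f F along %.2f normal %.2f lat %.2f'%(S['clock'],r*k+z*s,(p[:2]-M)@l,-r*s+z*k,F@X,F@N,F[:2]@l))
E
python3 st.py; python3 -c "
from h import *
p,d,c=snap('scene','s11')
cv2.imwrite('pics/s11c.png',cv2.resize(p[170:300,180:320],None,fx=4.5,fy=4.5,interpolation=2)[:,:,::-1])"
```

```text
t 13.07 chan x 0.1607 y 0.0005 z 0.0147 F along 0.11 normal 0.87 lat 0.17
```

View pics/s11c.png

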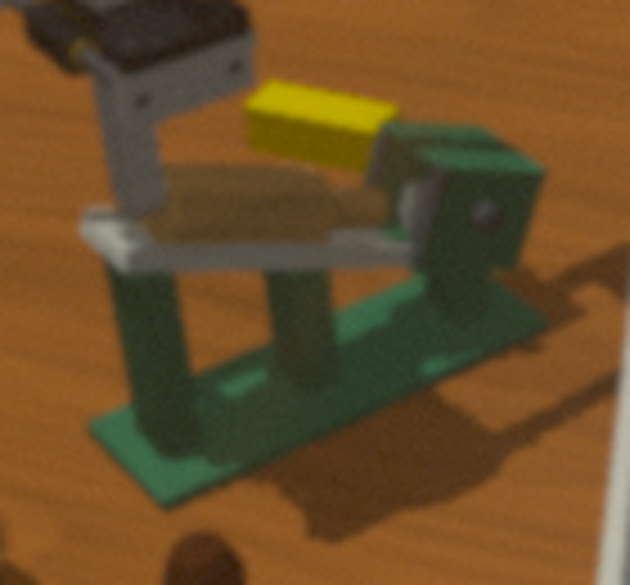

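The blank slides along, tip at about x = +13 mm, with almost no force. I'll push on towards the earliest possible stop.

Call:
{"name": "move_arm", "arguments": {
  "targets": [
    [[0,-0.0028,0,0.0011,0],[0,-0.0028,0,0.0011,0],[0,-0.0028,0,0.0011,0],[0,-0.0028,0,0.0011,0],[0,-0.0028,0,0.0011,0]]
  ]
}}

```text
clock: 13.53
ee_pos: [0.5461, -0.2225, 0.1508]
orientation: [-0.0, 0.958, -0.287, -0.0]
ft_force: [1.3, 0.2, -0.2]
width: 0.005
```

```bash
python3 st.py; python3 -c "
from h import *
p,d,c=snap('scene','s12')
cv2.imwrite('pics/s12c.png',cv2.resize(p[170:300,180:320],None,fx=4.5,fy=4.5,interpolation=2)[:,:,::-1])"
```

```text
t 13.53 chan x 0.1456 y 0.0005 z 0.0151 F along 0.82 normal -0.56 lat 0.84
```

View pics/s12c.png

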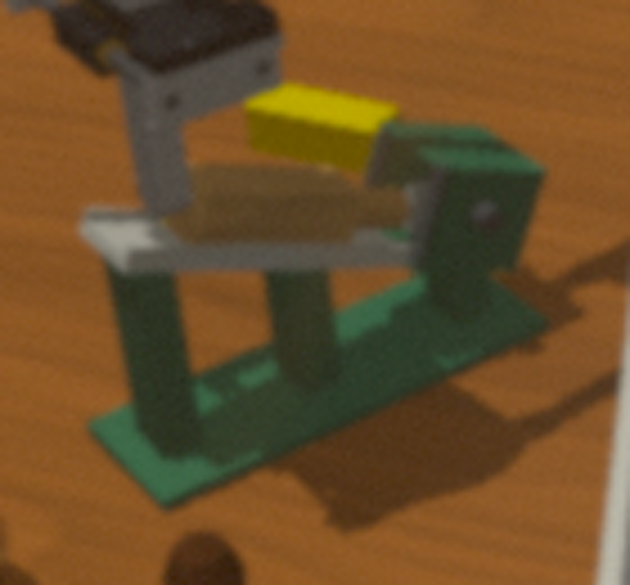

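Call:
{"name": "move_arm", "arguments": {
  "targets": [
    [[0,-0.0014,0,0.0006,0],[0,-0.0014,0,0.0006,0],[0,-0.0014,0,0.0006,0],[0,-0.0014,0,0.0006,0],[0,0,0,0,0]]
  ]
}}

```text
clock: 14.0
ee_pos: [0.5413, -0.2194, 0.1484]
orientation: [-0.0, 0.958, -0.287, -0.0]
ft_force: [0.6, -1.0, -0.3]
width: 0.001
```

```bash
python3 st.py
```

```text
t 14.00 chan x 0.1394 y 0.0005 z 0.0152 F along 0.84 normal -0.69 lat -0.49
```

The tip is now at about −8 mm, just inside the mouth. I'll feel for the stop in 1 mm rows.

Call:
{"name": "move_arm", "arguments": {
  "targets": [
    [[0,-0.00092,0,0.0004,0],[0,-0.00092,0,0.0004,0],[0,-0.00092,0,0.0004,0],[0,0,0,0,0]]
  ]
}}

```text
clock: 14.33
ee_pos: [0.5391, -0.2179, 0.1472]
orientation: [-0.0, 0.958, -0.287, -0.0]
ft_force: [-0.3, 0.8, -0.6]
width: 0.005
```

Call:
{"name": "move_arm", "arguments": {
  "targets": [
    [[0,-0.00092,0,0.0004,0],[0,-0.00092,0,0.0004,0],[0,-0.00092,0,0.0004,0],[0,0,0,0,0]]
  ]
}}

```text
clock: 14.67
ee_pos: [0.5368, -0.2164, 0.146]
orientation: [-0.0, 0.958, -0.287, -0.0]
ft_force: [-0.8, 0.3, -0.2]
width: 0.006
```

```bash
python3 st.py
```

```text
t 14.67 chan x 0.1335 y 0.0005 z 0.0151 F along -0.85 normal 0.13 lat -0.16
```

Call:
{"name": "move_arm", "arguments": {
  "targets": [
    [[0,-0.00092,0,0.0004,0],[0,-0.00092,0,0.0004,0],[0,-0.00092,0,0.0004,0],[0,0,0,0,0]]
  ]
}}

```text
clock: 15.0
ee_pos: [0.5352, -0.2153, 0.1452]
orientation: [0.0, 0.958, -0.287, 0.001]
ft_force: [1.3, 0.1, 0.4]
width: 0.002
```

```bash
python3 st.py
```

```text
t 15.00 chan x 0.1314 y 0.0005 z 0.0151 F along 1.09 normal -0.04 lat 0.84
```

Call:
{"name": "move_arm", "arguments": {
  "targets": [
    [[0,-0.00092,0,0.0004,0],[0,-0.00092,0,0.0004,0],[0,0,0,0,0]]
  ]
}}

```text
clock: 15.25
ee_pos: [0.5348, -0.215, 0.145]
orientation: [0.001, 0.958, -0.287, 0.002]
ft_force: [3.3, -2.4, 1.7]
width: 0.005
```

```bash
python3 st.py
```

```text
t 15.25 chan x 0.1309 y 0.0005 z 0.0151 F along 4.44 normal -0.05 lat -0.20
```

Call:
{"name": "move_arm", "arguments": {
  "targets": [
    [[0,-0.00092,0,0.0004,0],[0,-0.00092,0,0.0004,0],[0,0,0,0,0]]
  ]
}}

```text
clock: 15.5
ee_pos: [0.532, -0.2132, 0.1436]
orientation: [0.0, 0.958, -0.287, 0.0]
ft_force: [3.6, -2.1, 3.0]
width: 0.005
```

```bash
python3 st.py
```

```text
t 15.50 chan x 0.1272 y 0.0005 z 0.0151 F along 5.03 normal 1.07 lat 0.24
```

The stop was met at TCP x ≈ 0.131 and gave at 4–5 N, so the firm end is expected near 0.123. Continuing gently.

Call:
{"name": "move_arm", "arguments": {
  "targets": [
    [[0,-0.00092,0,0.0004,0],[0,-0.00092,0,0.0004,0],[0,0,0,0,0]]
  ]
}}

```text
clock: 15.75
ee_pos: [0.53, -0.2119, 0.1425]
orientation: [-0.0, 0.958, -0.287, -0.0]
ft_force: [3.3, -2.4, 3.1]
width: 0.006
```

```bash
python3 st.py
```

```text
t 15.75 chan x 0.1246 y 0.0004 z 0.0150 F along 5.01 normal 1.29 lat -0.19
```

Call:
{"name": "move_arm", "arguments": {
  "targets": [
    [[0,-0.00092,0,0.0004,0],[0,-0.00092,0,0.0004,0],[0,0,0,0,0]]
  ]
}}

```text
clock: 16.0
ee_pos: [0.5287, -0.211, 0.1419]
orientation: [0.0, 0.958, -0.287, 0.0]
ft_force: [3.9, -2.4, 2.9]
width: 0.008
```

```bash
python3 st.py
```

```text
t 16.00 chan x 0.1229 y 0.0004 z 0.0150 F along 5.28 normal 0.87 lat 0.16
```

Call:
{"name": "move_arm", "arguments": {
  "targets": [
    [[0,-0.00092,0,0.0004,0],[0,-0.00092,0,0.0004,0],[0,0,0,0,0]]
  ]
}}

```text
clock: 16.25
ee_pos: [0.5286, -0.2109, 0.1418]
orientation: [0.001, 0.958, -0.287, 0.002]
ft_force: [5.4, -3.4, 4.6]
width: 0.006
```

```bash
python3 st.py
```

```text
t 16.25 chan x 0.1227 y 0.0005 z 0.0150 F along 7.65 normal 1.75 lat 0.17
```

It moved only 0.2 mm for a 2 mm command and the force rose to 7.7 N, so it is firming up after about 8.3 mm of travel. One more small press to confirm.

Call:
{"name": "move_arm", "arguments": {
  "targets": [
    [[0,-0.00092,0,0.0004,0],[0,-0.00092,0,0.0004,0],[0,0,0,0,0],[0,0,0,0,0]]
  ]
}}

```text
clock: 16.58
ee_pos: [0.5285, -0.2109, 0.1418]
orientation: [0.001, 0.958, -0.287, 0.004]
ft_force: [6.2, -5.5, 5.8]
width: 0.004
```

```bash
python3 st.py
```

```text
t 16.58 chan x 0.1226 y 0.0005 z 0.0150 F along 9.83 normal 2.18 lat -1.21
```

Firm at 9.8 N with no further travel. Now I'll back off up the slope and lift away.

Call:
{"name": "move_arm", "arguments": {
  "targets": [
    [[0,0.004,0,-0.0017,0],[0,0.006,0,-0.0025,0],[0,0.012,0,-0.005,0],[0,0.015,0,-0.015,0],[0,0.01,0,-0.04,0]]
  ]
}}

```text
clock: 17.0
ee_pos: [0.56, -0.2321, 0.198]
orientation: [-0.002, 0.958, -0.287, -0.009]
ft_force: [0.4, 0.5, -0.6]
width: 0.007
```

Call:
{"name": "move_arm", "arguments": {
  "targets": [
    [[0,0.01,0,-0.03,0],[0,0.015,0,0,0],[0,0,0,0,0],[0,0,0,0,0]]
  ]
}}

```text
clock: 17.33
ee_pos: [0.5837, -0.2474, 0.2322]
orientation: [-0.001, 0.958, -0.287, -0.003]
ft_force: [0.0, 0.7, -0.7]
width: 0.006
```

```bash
python3 st.py; python3 -c "
from h import *
th=np.radians(-33.5);e=np.array([np.cos(th),np.sin(th)]);l=np.array([-e[1],e[0]]);M=np.array([.439,-.1522]);s,k=np.sin(np.radians(23)),np.cos(np.radians(23))
def ch(Q):
    r=(Q[...,:2]-M)@e; z=Q[...,2]-.08; return np.stack([r*k+z*s,(Q[...,:2]-M)@l,-r*s+z*k],-1)
for n in('top','wrist'):
    p,d,c=snap(n,n+'_end');C=ch(cloud(c,d))
    m=(abs(C[...,2]-.036)<.004)&(C[...,0]>.0)&(C[...,0]<.2)&(abs(C[...,1])<.03)
    m=cv2.morphologyEx(m.astype(np.uint8),cv2.MORPH_OPEN,np.ones((3,3)))>0
    q=C[m]; print(n,m.sum(),cv2.minAreaRect((q[:,:2]*1000).astype(np.float32)),q[:,2].mean(), 'rear',np.percentile(q[:,0],99.5),'z slope',np.polyfit(q[:,0],q[:,2],1)[0])
    if n=='top':P=cloud(c,d); print([P[v,u].round(3) for u,v in((182,182),(235,170))])
p,d,c=snap('scene','s_end')
"
```

```text
t 17.33 chan x 0.2190 y 0.0005 z 0.0724 F along -0.62 normal -0.51 lat 0.62
top 1074 ((65.20356750488281, 1.6810970306396484), (99.72881317138672, 36.161598205566406), 0.1875615119934082) 0.035933947432091363 rear 0.11487809753317955 z slope -0.00011336377955427308
[array([0.63 , 0.302, 0.066]), array([0.648, 0.19 , 0.093])]
wrist 32 ((19.417465209960938, -0.03930401802062988), (7.467711448669434, 6.323004245758057), 0.2733534574508667) 0.03642740905000394 rear 0.02311909971144354 z slope 0.04157161904505415
```

View pics/top_end.png

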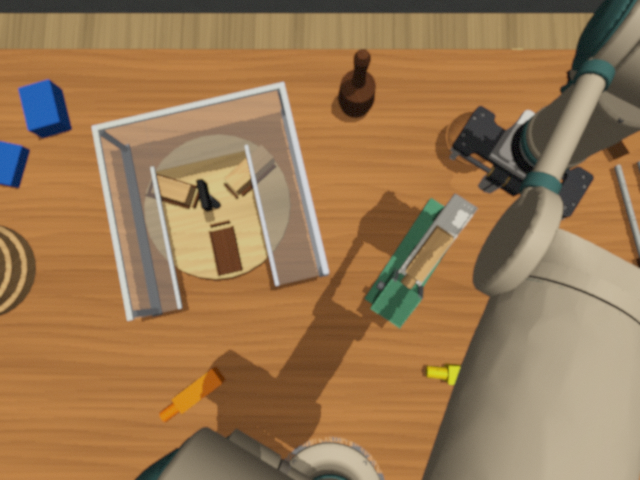

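View pics/s_end.png

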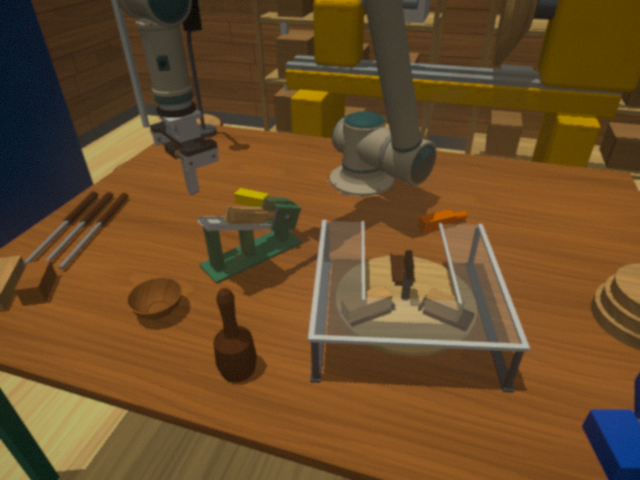

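The top view shows the blank at (430,258) with its tenon inside the guard. It lies flat with its centre at channel x ≈ 65 mm, so the tip is about 25 mm inside the mouth. The plain blanks at (173,190) and (250,178) are in their pockets, the mallet and bowl are undisturbed, and the arm is clear. Handing in.

```bash
python3 -c "
from h import *
sign_off(); print(ctrl.read_state()['clock'])"
```

```text
the job is handed in; nothing more can be done
the job is handed in; nothing more can be done
```

The tenoned blank is lying fully home in the channel, tenon in the guard, and I handed the job in with about 17.5 s on the clock. The sign-off gives no verdict.

**What I did:** I turned the rack about 60° clockwise by its knob and lifted the tenoned blank out through the opening. I lowered it on a light grip so it pivoted flat onto the slope, then pushed it down with shut fingers behind its rear face. The stop gave at about 4–5 N and came up firm after about 8.3 mm. My last press was about 10 N, with no further travel.

**Last checks:**
- **Blank:** it is flat and in line with the channel, with its top 35.9 mm off the floor and its centre at channel x ≈ 65 mm. That puts the tip about 25 mm inside the mouth.
- **Other objects:** by eye, the plain blanks are still in their pockets and the mallet and bowl are where they were. One spot on a plain blank read 93 mm high, as expected; the other spot read 66 mm and seems to have missed the blank's top.
- **Arm:** it was clear of everything, with no force beyond sensor noise.

**Disagreements:**
- **Sideways position:** the top camera put the blank 1.7 mm off the channel's middle line. The wrist camera read about 0 before the push. Both are within tolerance.
- **Tip depth:** the finger position during the push put the tip about 1 mm less deep than the camera did.
- **Final wrist view:** it caught too little of the blank to give a useful fit.

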